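# Tare the dial scale and weigh out the filled paperweights

## Robot

A 6-joint arm with a two-finger parallel gripper is mounted at the origin on the work surface. World frame = base frame: x ahead of the robot, y to its left, z up, the work surface at z = 0. Lengths are in m, angles in rad, forces in N, time in s.
With the tool pointing down it reaches from about 0.35 to 0.775 m from the base axis. Payload 5.5 kg.
Tool frame: the origin (TCP) lies at the very end of the fingers, on their centre line; the grasp point (between the pads) lies 19 mm behind it (grip_point_offset is the distance from the TCP to the grasp point, in m); z points along the fingers, y is the direction in which the jaws open and shut (so a half turn about z gives the same grasp; the last joint's range is limited). The gripper opens to 85 mm and grips with 20 to 120 N. Pads are 22 mm wide; open, the fingers measure 114 mm over their backs; the gripper's body (76 mm by 85 mm) begins 54 mm behind the grasp point. The pads swing forward as they close: fully open they stand 13 mm farther back than shut.
Start: joints at [1.197, 0.313, 0.046, 1.304, 0, 1.431], TCP at [0.133, 0.559, 0.231] pointing down, gripper open.
Joint ranges: [-2.76, 2.76], [-0.86, 1.69], [-1.03, 1.26], [-2.2, 2.34], [-1.47, 1.5], [-3.14, 3.14]. Speed limits (rad/s): [2.57, 2.57, 3.14, 3.14, 3.14, 3.14].

## Interface

Orientations are given as a unit quaternion [w, x, y, z].
In Python, from workcell import * gives the robot as it stands.
- The arm moves only by the shell command python3 -m crank 'ROWS' [OPENING] [FORCE]. ROWS is a JSON object of lists of equal length, an entry for each row: "travel": the shift along the tool's x, y, z in units of 40 mm (1.0 is 40 mm), a list of three; "turn": the turn about the tool's z in rad. In form: {"travel": [[x, y, z], ...], "turn": [turn, ...]}. A call has 1 to 5 rows; each row is the pose to reach, as a shift and turn from the pose commanded when the call began, along the tool's axes at that moment; what a row does not reach only later rows make up. A row lasts 1/12 s, in which the tool goes at most 41.7 mm and 7.16 degrees, less where a joint would pass 70% of its speed; a pose out of reach is approached as far as the arm can. A call with a gripper value outside its range is refused whole. OPENING is the finger opening in mm, from 0 to 85.4, set as the call begins (- or left out, the last holds). The fingers move at their own pace and stop on an object; FORCE is the grip in N (left out, the last holds). Time passes only in rows, so rows that repeat a pose let the fingers close. It gives the time, the measured TCP pose, the force and the opening at its end, in the units of the state.
- get_state(): the state, without advancing time (a new reading comes with each control period).
- read_camera(name): name is "scene" or "top"; returns a dict with "image" (480x640x3 uint8, red, green, blue), "K" (3x3 intrinsics, pixels), "R" (3x3) and "t" (3): a world point X has camera coordinates R X + t. Camera axes: x right, y down, z forward; pixel columns grow to the right and rows downward; lengths in m; the calibration is good to about 2 mm. A picture is of the moment at which its call begins. There is no depth.
- hand_in(): hands the job in, once; it reports no verdict.
The state is a dict: "clock": time; "joint_pos": joint angles; "qvel": joint speeds; "tau": joint torques, N m; "tcp_pos": TCP position; "orientation": TCP orientation; "wrist_force": force on the tool from outside, world axes, zero at the start; "ft_torque": the same for the moment, N m; "finger_gap": finger opening in m.
Only numpy, scipy, OpenCV 4.12 (cv2) and the standard library are available. Lean on these libraries where they do the work, as an engineer would, in place of code of your own. Each camera call takes 0.05 s, during which the arm holds its last target. There are 200 camera calls.

## Task

Stand the empty carrying tray squarely on the middle of the scale's platform, then turn the knob on the scale's dial until the zero mark lies under the pointer, and let go of it. Then sort the spun paperweights by their weight, for they all look alike: stand the filled ones (heavy, about 400 g) in the tray on the scale, so that the dial shows the weight of the batch, and the hollow ones (light, about 100 g) in the plywood crate. Leave the dial as you set it, and do not disturb the other things on the bench.

Things in the scene. Friction and masses are not known exactly. Their poses are not given: they have to be found in the camera images.
- tray: Aluminium carrying tray, loose, 450 g, 170 mm (x) by 190 mm (y), walls 38 mm high and 4 mm thick, floor 4 mm thick. A wooden handle bar runs along its y over the middle: 14 mm wide in x, 118 mm long, from 70 to 86 mm above the tray's underside, on two thin posts at y = -50 and +50 mm. Origin: centre of the underside, z up. On each side of the handle there is room for two paperweights (for example at x = +-45, y = +-42 mm).
- crate: Open plywood crate for the hollow paperweights, fixed to the bench, 110 mm (x) by 175 mm (y), 38 mm high, walls and floor 7 mm thick; room for two side by side (y = +-38 mm). Origin: centre of the underside, z up.
- scale: Grey spring dial scale, fixed, 360 mm (x) by 200 mm (y). On its -x half, towards the robot, a dial pod whose slanted top, with the round face, rises from 49 mm at the front to 101 mm above the bench; on its +x half the platform. Origin: centre of its underside on the bench; z up.
- platform_mid (a point): Centre of the top of the scale's steel platform, 180 mm (x) by 200 mm (y), 95 mm above the bench; axes parallel to the scale's. It sinks 4 mm per kg laid on it.
- knob_top (a point): Centre of the top of the round fluted black knob on the dial: 38 mm in diameter, 22 mm tall (its underside is 11 mm above the pod's slanted face). This point's z axis is the axis of the knob and dial: it leans 0.35 rad from vertical towards the scale's -x. Its x axis points from the axis to the zero mark. The white dial disc, 134 mm across, turns with the knob, which is stiff enough to stay where it is left (0.04 N m).
- zero_mark (a point): Inner end of the zero mark, the one broad black bar on the dial's rim, 50 mm from the knob's axis; turns with knob and dial. Thin ticks elsewhere are the other graduations.
- needle_tip (a point): Tip of the dark pointer, 50 mm from the knob's axis, just above the dial, at the same height as zero_mark (the two points coincide when the scale reads zero). The pointer turns clockwise with load, 1.92 rad per kg, and settles within about a second; it does not turn with the knob.
- tare_dial (a joint): Angle of knob and dial, rad, growing clockwise as seen from above, range -0.5 to 5.5; 0 is where the zero mark points along the scale's +x (away from the robot). At the start it stands where the last user left it, 1.9 to 3.0.
- needle (a joint): Angle of the pointer, rad, growing clockwise as seen from above; 0 points along the scale's +x and is where it rests with nothing on the platform. The scale reads zero when it equals tare_dial.
- weight_1: Spun aluminium paperweight, loose (three to five are present), 58 mm in diameter at the foot, 59 mm tall, a low dome (26 mm high) with a round knob on a neck on top: the knob is 22 mm in diameter, from 41 to 59 mm above the underside. Filled ones weigh 340 to 460 g, hollow ones 85 to 115 g; nothing outside tells them apart. Origin: centre of the underside, z up.
- weight_2: Spun aluminium paperweight, loose (three to five are present), 58 mm in diameter at the foot, 59 mm tall, a low dome (26 mm high) with a round knob on a neck on top: the knob is 22 mm in diameter, from 41 to 59 mm above the underside. Filled ones weigh 340 to 460 g, hollow ones 85 to 115 g; nothing outside tells them apart. Origin: centre of the underside, z up.
- weight_3: Spun aluminium paperweight, loose (three to five are present), 58 mm in diameter at the foot, 59 mm tall, a low dome (26 mm high) with a round knob on a neck on top: the knob is 22 mm in diameter, from 41 to 59 mm above the underside. Filled ones weigh 340 to 460 g, hollow ones 85 to 115 g; nothing outside tells them apart. Origin: centre of the underside, z up.
- weight_4: Spun aluminium paperweight, loose (three to five are present), 58 mm in diameter at the foot, 59 mm tall, a low dome (26 mm high) with a round knob on a neck on top: the knob is 22 mm in diameter, from 41 to 59 mm above the underside. Filled ones weigh 340 to 460 g, hollow ones 85 to 115 g; nothing outside tells them apart. Origin: centre of the underside, z up.
- weight_5: Spun aluminium paperweight, loose (three to five are present), 58 mm in diameter at the foot, 59 mm tall, a low dome (26 mm high) with a round knob on a neck on top: the knob is 22 mm in diameter, from 41 to 59 mm above the underside. Filled ones weigh 340 to 460 g, hollow ones 85 to 115 g; nothing outside tells them apart. Origin: centre of the underside, z up.
- spun_cup: Bystander: open spun cup without a knob, loose, 56 mm in diameter, 46 mm tall, standing among the paperweights. Origin: centre of its underside.
- brass_ring: Bystander: brass ring lying flat, 100 mm across, 10 mm high. Origin: centre of its underside.
- spanner: Bystander: spanner lying flat beyond the paperweights. Origin: centre of its underside.
- steel_block: Bystander: steel block, 50 by 80 by 30 mm, beyond the scale on the left. Origin: centre of its underside.
There are look-alikes about, which are no part of the job. What is shaped like the weight_4 but green or purple is not meant. What is shaped like the weight_1 but pink is not meant.

How it is judged:
On the way, in this order (a step that is already met when the one before it is completed fails the run):
1. the empty tray stands squarely on the middle of the scale's platform, released (x of tray in the frame of platform_mid between -0.02 and 0.02 m and y of tray in the frame of platform_mid between -0.02 and 0.02 m and z of tray in the frame of platform_mid between -0.006 and 0.006 m and angle between the x axis of tray and the x axis of platform_mid, either way round below 0.25 rad and angle between tray's own z axis and vertical below 0.06 rad and contact force between the fingers and tray below 0.1 N and linear speed of tray below 0.02 m/s), for 0.3 s.
2. with the empty tray on the platform the pointer reads zero, the knob let go (distance between needle_tip and zero_mark below 0.0045 m and contact force between the fingers and tare_dial below 0.1 N and velocity of joint needle between -0.1 and 0.1 rad/s and x of tray in the frame of platform_mid between -0.03 and 0.03 m and y of tray in the frame of platform_mid between -0.03 and 0.03 m and z of tray in the frame of platform_mid between -0.006 and 0.006 m and angle between the x axis of tray and the x axis of platform_mid, either way round below 0.25 rad and angle between tray's own z axis and vertical below 0.06 rad and horizontal distance between each of weight_1, weight_2, weight_3, weight_4, weight_5 and tray above 0.11 m), for 0.5 s.
At the end, for the whole second after the job is handed in: Tray on the platform within 30 mm of its middle and 0.25 rad of square; dial within 0.13 rad of its zero for the empty tray; filled paperweights upright (0.2 rad) on the tray's floor, hollow ones on the crate's (told by the force they rest with), all at rest (x of tray in the frame of platform_mid between -0.03 and 0.03 m and y of tray in the frame of platform_mid between -0.03 and 0.03 m and z of tray in the frame of platform_mid between -0.006 and 0.006 m and angle between the x axis of tray and the x axis of platform_mid, either way round below 0.25 rad and angle between tray's own z axis and vertical below 0.06 rad and linear speed of each of tray, weight_1, weight_2, weight_3, weight_4, weight_5 below 0.02 m/s and value of joint tare_dial between 0.735 and 0.995 rad and ((x of weight_1 in the frame of tray between -0.06 and 0.06 m and y of weight_1 in the frame of tray between -0.075 and 0.075 m and z of weight_1 in the frame of tray between -0.001 and 0.015 m and contact force between weight_1 and tray above 2.5 N) or (x of weight_1 in the frame of crate between -0.035 and 0.035 m and y of weight_1 in the frame of crate between -0.07 and 0.07 m and z of weight_1 in the frame of crate between -0.001 and 0.015 m and contact force between weight_1 and crate below 2 N)) and angle between each of weight_1, weight_2, weight_3, weight_4, weight_5's own z axis and vertical below 0.2 rad and ((x of weight_2 in the frame of tray between -0.06 and 0.06 m and y of weight_2 in the frame of tray between -0.075 and 0.075 m and z of weight_2 in the frame of tray between -0.001 and 0.015 m and contact force between weight_2 and tray above 2.5 N) or (x of weight_2 in the frame of crate between -0.035 and 0.035 m and y of weight_2 in the frame of crate between -0.07 and 0.07 m and z of weight_2 in the frame of crate between -0.001 and 0.015 m and contact force between weight_2 and crate below 2 N)) and ((x of weight_3 in the frame of tray between -0.06 and 0.06 m and y of weight_3 in the frame of tray between -0.075 and 0.075 m and z of weight_3 in the frame of tray between -0.001 and 0.015 m and contact force between weight_3 and tray above 2.5 N) or (x of weight_3 in the frame of crate between -0.035 and 0.035 m and y of weight_3 in the frame of crate between -0.07 and 0.07 m and z of weight_3 in the frame of crate between -0.001 and 0.015 m and contact force between weight_3 and crate below 2 N)) and ((x of weight_4 in the frame of tray between -0.06 and 0.06 m and y of weight_4 in the frame of tray between -0.075 and 0.075 m and z of weight_4 in the frame of tray between -0.001 and 0.015 m and contact force between weight_4 and tray above 2.5 N) or (x of weight_4 in the frame of crate between -0.035 and 0.035 m and y of weight_4 in the frame of crate between -0.07 and 0.07 m and z of weight_4 in the frame of crate between -0.001 and 0.015 m and contact force between weight_4 and crate below 2 N)) and ((x of weight_5 in the frame of tray between -0.06 and 0.06 m and y of weight_5 in the frame of tray between -0.075 and 0.075 m and z of weight_5 in the frame of tray between -0.001 and 0.015 m and contact force between weight_5 and tray above 2.5 N) or (x of weight_5 in the frame of crate between -0.035 and 0.035 m and y of weight_5 in the frame of crate between -0.07 and 0.07 m and z of weight_5 in the frame of crate between -0.001 and 0.015 m and contact force between weight_5 and crate below 2 N))); the robot touches nothing.
It fails at once if one of the bystanders (cup, ring, spanner, steel block) is moved more than 4 cm (distance of any of spun_cup, brass_ring, spanner, steel_block from where it was at the start of the episode above 0.04 m).
Of weight_1, weight_2, weight_3, weight_4, weight_5 only 3 to 5 are there at a start; the rules pass over those that are not, and their reading is None.
At some moment in a run one of weight_1, weight_2, weight_3, weight_4, weight_5 may be knocked a few centimetres aside while the robot is not near it.
Once in a run the grip may slacken for a moment while it holds something.
It also fails if it takes over 210 s, if anything falls off the work surface, if the arm or the gripper's body presses on something with over 40 N, if the wrist force passes 120 N, or if a joint passes its speed limit or range.

## Working session

There is one attempt and no reset: what is moved stays moved. The work goes in short steps, Python scripts to look and compute and a shell command to move; the robot and the scene stay as the last step left them, time stands still between calls to the robot, and variables do not carry over. Pictures are saved under pics/ and viewed, about 12 in all and at most 16, crops included, and the job is handed in when it is done.

```bash
mkdir -p pics; ls; python3 - <<'E'
from workcell import *
import cv2
print(get_state())
for n in("scene","top"):
    c=read_camera(n);cv2.imwrite(f"pics/{n}0.png",c["image"][:,:,::-1]);print(n,c["K"].tolist(),c["R"].tolist(),c["t"])
E
```

```text
pics
{'clock': 0.0, 'joint_pos': array([ 1.19737668e+00,  3.14013660e-01,  4.49555001e-02,  1.30360484e+00,
       -3.46317877e-05,  1.43119922e+00]), 'qvel': array([-9.71744867e-05,  6.63350827e-04,  3.29764930e-04, -3.83568147e-04,
       -2.10753794e-04, -3.56637239e-04]), 'tau': array([ 9.89847103e-04, -4.80623066e+01,  2.98532313e+01,  1.91498600e-02,
       -1.84236646e-04,  3.10327630e-07]), 'tcp_pos': array([0.13305032, 0.55885402, 0.23039174]), 'orientation': array([-2.20042953e-04,  1.16645054e-01,  9.93173228e-01, -9.07194045e-04]), 'wrist_force': array([-0.66799165,  1.06244033,  0.18353254]), 'ft_torque': array([-0.02036518,  0.020292  , -0.00611263]), 'finger_gap': 0.08540399416329975}
scene [[438.78393909428416, 0.0, 315.2595406723344], [0.0, 438.78393909428416, 248.1234472931353], [0.0, 0.0, 1.0]] [[0.21722781629448923, 0.9761011176634292, -0.0062196401931377794], [0.7514660194266958, -0.17129592988806752, -0.6371471776997674], [-0.6229854713192949, 0.1337322418117138, -0.7707170622382047]] [-0.02243228 -0.37249759  1.3340973 ]
top [[572.6842059525899, 0.0, 319.74896142491974], [0.0, 572.6842059525899, 238.49127244104938], [0.0, 0.0, 1.0]] [[0.024153645041638732, -0.9995916997812581, 0.015265489170607762], [-0.9945021164024817, -0.025581410928314247, -0.10154374370635567], [0.10189279612508349, -0.01272890974640614, -0.9947139452900416]] [-0.13030163  0.58806257  1.37465271]
```

View pics/top0.png

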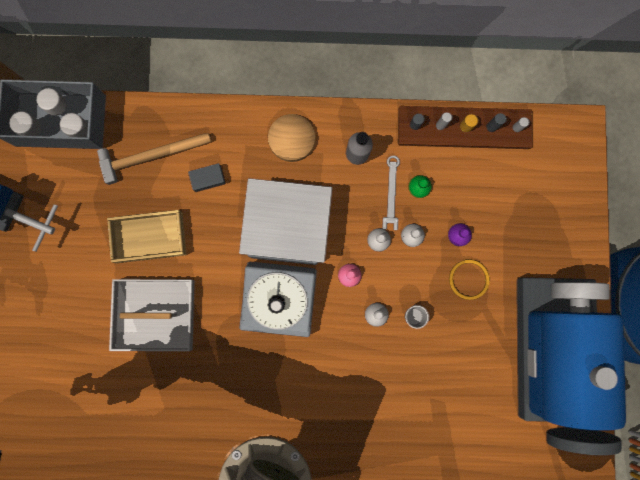

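View pics/scene0.png

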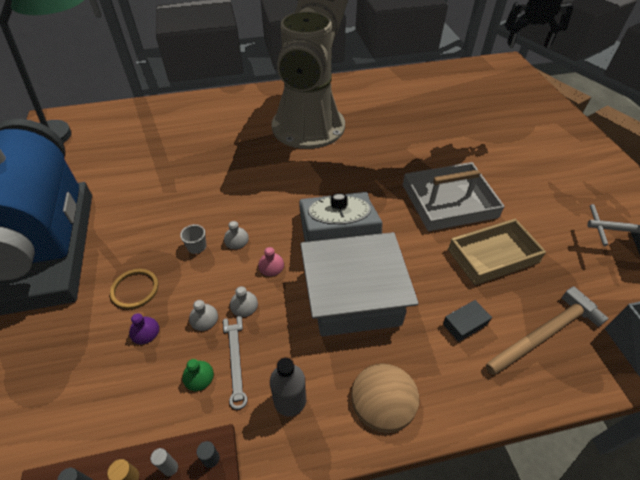

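The top picture shows the tray at (151,314), the crate at (146,236), the scale with its platform at (287,220) and dial at (276,302), and the zero mark at about (291,322). Three silver objects with knobs are at (379,239), (413,235) and (376,314). Things that could be mistaken for them: the cup at (417,317), which has no knob, and the pink (349,274), purple (460,234) and green (420,186) ones, plus the bottle at (359,147). Next is one close crop.

```bash
cat > h.py <<'E'
from workcell import *
import cv2, numpy as np
from scipy.spatial.transform import Rotation as Ro
def p2w(c,u,v,z):
    d=c["R"].T@np.linalg.solve(c["K"],[u,v,1.]); o=-c["R"].T@c["t"]
    return o+d*(z-o[2])/d[2]
def w2p(c,X):
    p=c["K"]@(c["R"]@np.array(X,float)+c["t"]); return p[:2]/p[2]
def rot(s): return Ro.from_quat(np.roll(s["orientation"],-1)).as_matrix()
def yaw(s=None):  # world angle of the jaw (tool y) axis
    R=rot(s or get_state()); return np.arctan2(R[1,1],R[0,1])
def go(x,y,z,jaw=None):
    "travel (40 mm units) and turn needed from here"
    s=get_state();R=rot(s);d=R.T@(np.array([x,y,z])-s["tcp_pos"])/.04
    t=0 if jaw is None else ((-(jaw-yaw(s))+np.pi/2)%np.pi)-np.pi/2
    print("travel",d.round(3),"turn",round(t,3),"j6",s["joint_pos"][5].round(2),"clk",s["clock"])
def crop(n,name,u0,v0,u1,v1,k):
    c=read_camera(n);im=c["image"][v0:v1,u0:u1,::-1]
    cv2.imwrite(f"pics/{name}.png",cv2.resize(im,None,fx=k,fy=k,interpolation=cv2.INTER_CUBIC));return c
E
python3 - <<'E'
from h import *
c=crop("top","a",100,170,440,360,2.35)
for n,(u,v,z) in dict(tray=(151,314,.038),plat=(287,220,.095),crate=(146,236,.038),knob=(276.5,304,.108),w1=(379,239,.03),w2=(413,235,.03),w3=(376,314,.03)).items(): print(n,p2w(c,u,v,z).round(3))
E
```

```text
tray [0.398 0.285 0.038]
plat [ 0.626 -0.037  0.095]
crate [0.586 0.307 0.038]
knob [ 0.43  -0.019  0.108]
w1 [ 0.594 -0.261  0.03 ]
w2 [ 0.606 -0.345  0.03 ]
w3 [ 0.411 -0.257  0.03 ]
```

View pics/a.png

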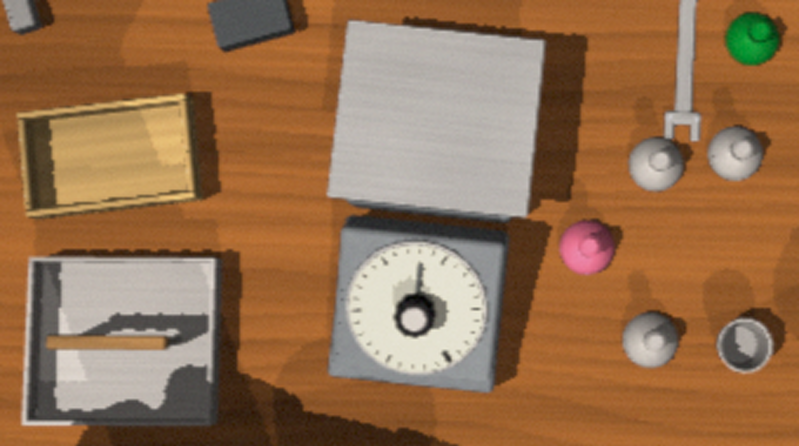

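The crop shows the platform corners, tray rim, handle from (48,343) to (165,343), crate rim, dial with its zero bar at (447,357), and the three knobbed silver weights, which match the description. The cup at (745,345) is hollow with no knob.

```bash
cat > m.py <<'E'
from h import *
c=read_camera("top")
P=lambda u,v,z:p2w(c,u/2.35+100-.3,v/2.35+170-.3,z)
def quad(n,q,z):
    w=np.array([P(u,v,z) for u,v in q]); m=w.mean(0)
    ex=w[1]-w[0]+w[2]-w[3]  # image-right edges = -y
    print(n,m.round(4),"yaw",round(np.arctan2(ex[0],-ex[1]),3),"sizes",*[np.linalg.norm(w[i]-w[i-1]).round(3) for i in range(4)])
    return m
quad("plat",[(348,21),(544,40),(527,215),(329,197)],.095)
quad("tray",[(29,258),(217,257),(214,424),(23,424)],.038)
quad("crate",[(18,113),(187,95),(200,194),(27,215)],.038)
print("handle",P(48,343,.086),P(165,343,.086))
for q in [(660,158),(741,149),(653,340)]: print("w",P(*q,.055).round(4))
for z in(.108,.118,.112): print("knob",P(412,319,z).round(4))
print("dial",P(416,307,.079), "zero",P(447,357,.07),"tip",P(420,264,.09))
E
python3 m.py
```

```text
plat [ 0.6267 -0.0338  0.095 ] yaw -0.068 sizes 0.178 0.198 0.177 0.197
tray [0.3968 0.2844 0.038 ] yaw 0.026 sizes 0.168 0.192 0.169 0.193
crate [0.5874 0.3079 0.038 ] yaw 0.141 sizes 0.107 0.175 0.104 0.178
handle [0.3942101  0.34250489 0.086     ] [0.39692545 0.22779444 0.086     ]
w [ 0.5962 -0.2621  0.055 ]
w [ 0.6077 -0.3455  0.055 ]
w [ 0.4104 -0.2575  0.055 ]
knob [ 0.4266 -0.016   0.108 ]
knob [ 0.4268 -0.0166  0.118 ]
knob [ 0.4267 -0.0162  0.112 ]
dial [ 0.43808959 -0.01777254  0.079     ] zero [ 0.38909965 -0.04976646  0.07      ] tip [ 0.48063359 -0.02103764  0.09      ]
```

```bash
python3 - <<'E'
from h import *
print(rot(get_state()).round(3).tolist(), yaw())
go(.3955,.285,.19,.026)
E
```

```text
[[-0.973, 0.232, -0.0], [0.232, 0.973, -0.001], [0.0, -0.001, -1.0]] 1.3370338305676186
travel [-7.969 -5.145  1.024] turn 1.311 j6 1.43 clk 0.2
```

```bash
python3 -m crank '{"travel":[[-0.8,-0.5,0.1],[-1.6,-1,0.2],[-2.4,-1.5,0.3],[-3.2,-2,0.4],[-3.9,-2.5,0.5]],"turn":[0,0,0,0,0]}' 60
python3 -m crank '{"travel":[[-0.8,-0.5,0.1],[-1.6,-1,0.2],[-2.4,-1.6,0.3],[-3.2,-2.1,0.4],[-4.0,-2.6,0.5]],"turn":[0,0,0,0,0]}'
python3 -m crank '{"travel":[[0,0,0],[0,0,0],[0,0,0],[0,0,0],[0,0,0]],"turn":[0.12,0.24,0.36,0.48,0.6]}'
python3 -m crank '{"travel":[[0,0,0],[0,0,0],[0,0,0],[0,0,0],[0,0,0]],"turn":[0.12,0.24,0.36,0.48,0.6]}'
python3 -m crank '{"travel":[[0,0,0],[0,0,0],[0,0,0]],"turn":[0.111,0.111,0.111]}'
python3 -c "
from h import *
go(.3955,.285,.06,.026);print(get_state()['tcp_pos'],yaw())"
```

```text
clock: 0.62
tcp_pos: [0.2629, 0.4245, 0.2109]
orientation: [0.0, 0.117, 0.993, -0.0]
wrist_force: [0.1, -0.2, 0.1]
finger_gap: 0.0603
clock: 1.03
tcp_pos: [0.3942, 0.2861, 0.1912]
orientation: [0.0, 0.117, 0.993, 0.0]
wrist_force: [0.9, 1.3, 0.5]
finger_gap: 0.0597
clock: 1.45
tcp_pos: [0.3934, 0.2874, 0.1911]
orientation: [-0.0, 0.408, 0.913, -0.0]
wrist_force: [-1.0, 0.4, -0.0]
finger_gap: 0.0598
clock: 1.87
tcp_pos: [0.3933, 0.2876, 0.1912]
orientation: [-0.0, 0.659, 0.752, -0.0]
wrist_force: [-0.4, -0.0, 0.2]
finger_gap: 0.0601
clock: 2.12
tcp_pos: [0.3933, 0.2877, 0.1912]
orientation: [-0.0, 0.697, 0.717, -0.0]
wrist_force: [0.5, -0.6, -1.0]
finger_gap: 0.0599
travel [-0.069  0.055  3.28 ] turn 0.003 j6 2.01 clk 2.1167
[0.39325913 0.28769074 0.19118123] 0.029107967379935276
```

```bash
python3 -m crank '{"travel":[[-0.07,0.05,0.8],[-0.07,0.05,1.6],[-0.07,0.05,2.4],[-0.07,0.05,3.0],[-0.07,0.05,3.28]],"turn":[0,0,0,0,0]}' 45
python3 -m crank '{"travel":[[0,0,0],[0,0,0],[0,0,0],[0,0,0],[0,0,0]],"turn":[0,0,0,0,0]}' 5 70
python3 -m crank '{"travel":[[0,0,0],[0,0,0],[0,0,-0.2],[0,0,-0.5],[0,0,-1]],"turn":[0,0,0,0,0]}'
python3 -m crank '{"travel":[[0,0,-0.6],[0,0,-1.2],[0,0,-1.8],[0,0,-2.4],[0,0,-2.8]],"turn":[0,0,0,0,0]}'
python3 -c "
from h import *
crop('top','b',100,170,440,360,2.35)
go(.6267,-.0338,.22,-.068);print(get_state()['tcp_pos'],yaw())"
```

```text
clock: 2.53
tcp_pos: [0.3932, 0.2839, 0.0568]
orientation: [-0.001, 0.697, 0.717, -0.002]
wrist_force: [-0.9, -0.3, -0.1]
finger_gap: 0.0449
clock: 2.95
tcp_pos: [0.3959, 0.2853, 0.0609]
orientation: [0.0, 0.698, 0.716, 0.001]
wrist_force: [-0.7, 0.2, -2.1]
finger_gap: 0.013
clock: 3.37
tcp_pos: [0.3937, 0.2841, 0.0992]
orientation: [-0.001, 0.698, 0.716, -0.002]
wrist_force: [0.2, 0.4, -4.0]
finger_gap: 0.0129
clock: 3.78
tcp_pos: [0.3957, 0.2851, 0.2148]
orientation: [0.0, 0.698, 0.716, 0.001]
wrist_force: [0.4, 0.8, -4.4]
finger_gap: 0.0128
travel [-8.138  5.533 -0.056] turn 0.094 j6 2.0 clk 3.8333
[0.3969546  0.28581046 0.21739677] 0.026145955268864707
```

View pics/b.png

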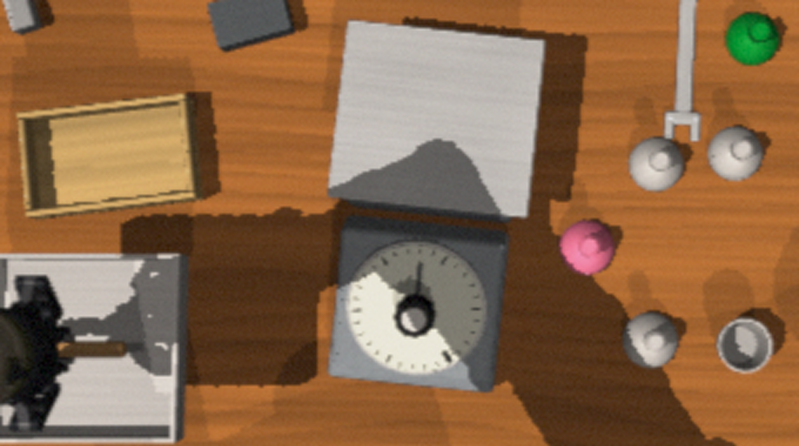

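```bash
python3 -m crank '{"travel":[[-0.3,0.2,0],[-0.8,0.6,0],[-1.5,1,0],[-2.2,1.5,0],[-2.9,2,0]],"turn":[0,0,0,0,0]}'
python3 -m crank '{"travel":[[-0.7,0.5,0],[-1.4,1,0],[-2.1,1.4,0],[-2.8,1.9,0],[-3.5,2.4,0]],"turn":[0,0,0,0,0]}'
python3 -m crank '{"travel":[[-0.6,0.4,0],[-1.1,0.8,0],[-1.5,1.0,0],[-1.7,1.1,0],[-1.74,1.13,0]],"turn":[0.02,0.04,0.06,0.08,0.094]}'
python3 -m crank '{"travel":[[0,0,0],[0,0,0],[0,0,0]],"turn":[0,0,0]}'
python3 -c "
from h import *
crop('top','c',200,170,400,330,3)
go(.6267,-.0338,.158,-.068);print(get_state()['tcp_pos'],yaw(),get_state()['wrist_force'],get_state()['finger_gap'])"
```

```text
clock: 4.25
tcp_pos: [0.4782, 0.17, 0.2115]
orientation: [-0.0, 0.697, 0.717, -0.0]
wrist_force: [0.3, 0.7, -4.0]
finger_gap: 0.0127
clock: 4.67
tcp_pos: [0.578, 0.0322, 0.2112]
orientation: [-0.001, 0.698, 0.716, -0.0]
wrist_force: [0.9, 0.4, -4.2]
finger_gap: 0.0128
clock: 5.08
tcp_pos: [0.625, -0.0363, 0.2108]
orientation: [-0.001, 0.732, 0.681, -0.001]
wrist_force: [-0.4, 0.6, -4.0]
finger_gap: 0.0123
clock: 5.33
tcp_pos: [0.6243, -0.0334, 0.2122]
orientation: [-0.0, 0.73, 0.683, -0.0]
wrist_force: [-0.7, 1.2, -4.6]
finger_gap: 0.0128
travel [-0.005  0.058  1.357] turn 0.002 j6 1.46 clk 5.3833
[ 0.62440558 -0.03347465  0.21228921] -0.06628512786351358 [-0.07427311  0.96655899 -4.06433425] 0.012975039019580142
```

View pics/c.png

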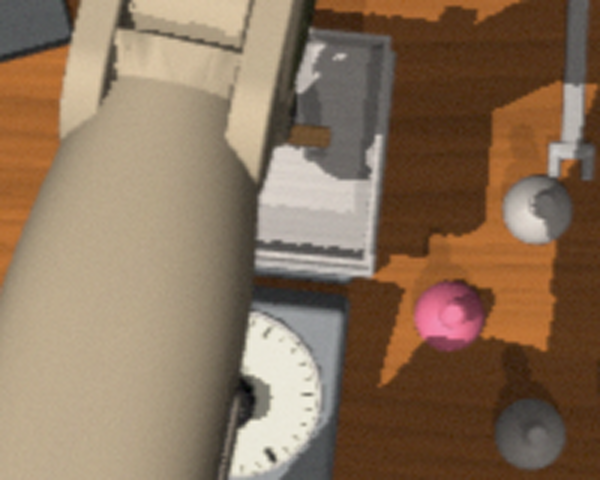

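The tray is held square over the platform. Its right edge is at crop x≈375–390, lined up with the platform.

```bash
python3 -m crank '{"travel":[[0,0.05,0.4],[0,0.05,0.8],[0,0.05,1.1],[0,0.05,1.25],[0,0.05,1.35]],"turn":[0,0,0,0,0]}'
python3 -m crank '{"travel":[[0,0,0.03],[0,0,0.06],[0,0,0.09],[0,0,0.09],[0,0,0.09]],"turn":[0,0,0,0,0]}'
python3 -m crank '{"travel":[[0,0,0],[0,0,0],[0,0,0],[0,0,0],[0,0,0]],"turn":[0,0,0,0,0]}' 50
python3 -m crank '{"travel":[[0,0,-0.5],[0,0,-1.1],[0,0,-1.8],[0,0,-2.5],[0,0,-3]],"turn":[0,0,0,0,0]}'
python3 -c "
from h import *
go(.4267,-.0165,.22,1.503)"
```

```text
clock: 5.8
tcp_pos: [0.6262, -0.034, 0.1574]
orientation: [-0.001, 0.73, 0.683, -0.0]
wrist_force: [-0.2, -0.2, -4.5]
finger_gap: 0.0127
clock: 6.22
tcp_pos: [0.6276, -0.0348, 0.1554]
orientation: [0.0, 0.731, 0.683, 0.001]
wrist_force: [0.4, 0.5, -2.8]
finger_gap: 0.0128
clock: 6.63
tcp_pos: [0.6273, -0.035, 0.1549]
orientation: [0.0, 0.731, 0.683, 0.0]
wrist_force: [-0.1, 0.2, 1.2]
finger_gap: 0.0501
clock: 7.05
tcp_pos: [0.6275, -0.035, 0.2773]
orientation: [0.001, 0.731, 0.683, 0.001]
wrist_force: [-0.0, -0.9, -0.1]
finger_gap: 0.05
travel [ 0.121 -5.043  1.42 ] turn 1.571 j6 1.46 clk 7.05
```

```bash
python3 -m crank '{"travel":[[0,-0.8,0],[0,-1.6,0],[0.05,-2.4,0],[0.08,-3.2,0],[0.1,-4,0]],"turn":[0,0,0,0,0]}' 60 25
python3 -m crank '{"travel":[[0,-0.5,0],[0,-0.96,0],[0,-0.96,0],[0,-0.96,0],[0,-0.96,0]],"turn":[0,0,-0.12,-0.24,-0.36]}'
python3 -m crank '{"travel":[[0,0,0],[0,0,0],[0,0,0],[0,0,0],[0,0,0]],"turn":[-0.12,-0.24,-0.36,-0.48,-0.6]}'
python3 -m crank '{"travel":[[0,0,0.5],[0,0,1],[0,0,1.4],[0,0,1.4]],"turn":[-0.12,-0.21,-0.21,-0.21]}'
python3 -c "
from h import *
crop('top','d',200,200,360,350,4)
go(.430,-.0165,.09,1.103)"
```

```text
clock: 7.47
tcp_pos: [0.4662, -0.0198, 0.2745]
orientation: [0.0, 0.731, 0.683, 0.0]
wrist_force: [1.4, 0.3, 0.8]
finger_gap: 0.0602
clock: 7.88
tcp_pos: [0.4291, -0.0174, 0.2751]
orientation: [0.001, 0.594, 0.804, 0.0]
wrist_force: [0.2, -0.2, -0.7]
finger_gap: 0.06
clock: 8.3
tcp_pos: [0.4294, -0.0175, 0.2747]
orientation: [0.0, 0.33, 0.944, 0.0]
wrist_force: [0.3, -0.7, 0.3]
finger_gap: 0.0603
clock: 8.63
tcp_pos: [0.4275, -0.017, 0.2159]
orientation: [-0.002, 0.232, 0.973, 0.0]
wrist_force: [-0.9, 0.4, -0.5]
finger_gap: 0.0601
travel [-0.043  0.038  3.186] turn -0.002 j6 0.24 clk 8.6833
```

View pics/d.png

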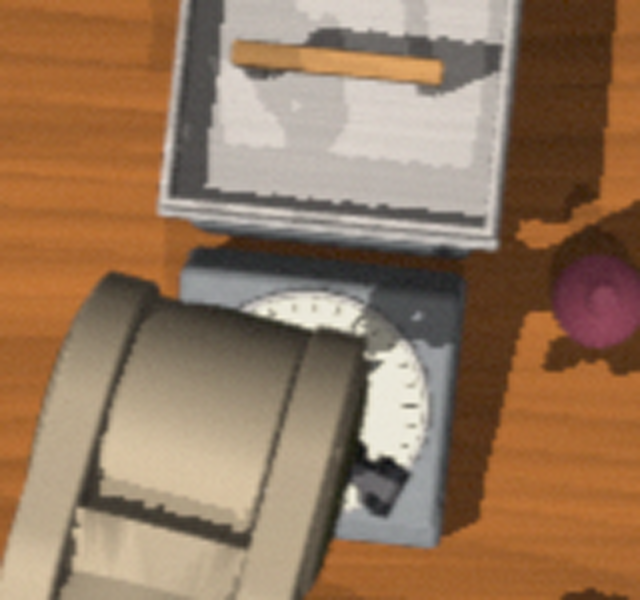

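The tray stands square on the platform, with its rim parallel to the scale. The gripper hides most of the dial, so I'll do the first knob strokes and then look.

```bash
python3 -m crank '{"travel":[[-0.04,0.04,0.8],[-0.04,0.04,1.6],[-0.04,0.04,2.4],[-0.04,0.04,2.9],[-0.04,0.04,3.2]],"turn":[0,0,0,0,0]}' 60 25
python3 -m crank '{"travel":[[0,0,0],[0,0,0],[0,0,0],[0,0,0],[0,0,0]],"turn":[0,0,0,0,0]}' 20 25
python3 -m crank '{"travel":[[0,0,0],[0,0,0],[0,0,0],[0,0,0],[0,0,0]],"turn":[-0.06,-0.14,-0.22,-0.3,-0.35]}'
python3 -m crank '{"travel":[[0,0,0],[0,0,0],[0,0,0],[0,0,0],[0,0,0]],"turn":[-0.08,-0.16,-0.24,-0.3,-0.35]}'
python3 -m crank '{"travel":[[0,0,0],[0,0,0],[0,0,0],[0,0,-0.1],[0,0,-0.4]],"turn":[0,0,0,0,0]}' 60
python3 -c "
from h import *
go(.430,-.0165,.09,1.103)"
```

```text
clock: 9.1
tcp_pos: [0.4309, -0.0166, 0.0893]
orientation: [-0.001, 0.232, 0.973, 0.0]
wrist_force: [0.2, 0.2, 0.0]
finger_gap: 0.06
clock: 9.52
tcp_pos: [0.4304, -0.0185, 0.0913]
orientation: [-0.001, 0.233, 0.972, -0.002]
wrist_force: [-4.2, -8.0, -6.3]
finger_gap: 0.0378
clock: 9.93
tcp_pos: [0.4301, -0.0187, 0.092]
orientation: [-0.001, 0.058, 0.998, -0.003]
wrist_force: [-3.9, -6.1, -5.0]
finger_gap: 0.0368
clock: 10.35
tcp_pos: [0.4305, -0.0187, 0.0924]
orientation: [-0.001, -0.116, 0.993, -0.003]
wrist_force: [-8.2, -4.5, 4.8]
finger_gap: 0.0364
clock: 10.77
tcp_pos: [0.4309, -0.0164, 0.1061]
orientation: [-0.001, -0.115, 0.993, 0.0]
wrist_force: [-0.5, -0.2, -0.8]
finger_gap: 0.0602
travel [0.021 0.002 0.403] turn 0.699 j6 -0.46 clk 10.7667
```

```bash
python3 -m crank '{"travel":[[0,0,-0.4],[0,0,-0.4],[0,0,-0.4],[0,0,-0.4],[0,0,-0.4]],"turn":[0.12,0.24,0.36,0.48,0.6]}'
python3 -m crank '{"travel":[[0,-0.04,0.2],[0,-0.04,0.5],[0,-0.04,0.8],[0,-0.04,0.8]],"turn":[0.1,0.1,0.1,0.1]}'
python3 -m crank '{"travel":[[0,0,0],[0,0,0],[0,0,0],[0,0,0],[0,0,0]],"turn":[0,0,0,0,0]}' 20 25
python3 -m crank '{"travel":[[0,0,0],[0,0,0],[0,0,0],[0,0,0],[0,0,0]],"turn":[-0.06,-0.14,-0.22,-0.3,-0.35]}'
python3 -m crank '{"travel":[[0,0,0],[0,0,0],[0,0,0],[0,0,0],[0,0,0]],"turn":[-0.08,-0.16,-0.24,-0.3,-0.35]}'
python3 -m crank '{"travel":[[0,0,0],[0,0,0],[0,0,0],[0,0,-0.1],[0,0,-0.9]],"turn":[0,0,0,0,0]}' 60
python3 -c "
from h import *
go(.35,.20,.2,1.703)"
```

```text
clock: 11.18
tcp_pos: [0.4321, -0.0167, 0.1233]
orientation: [0.001, 0.186, 0.982, 0.0]
wrist_force: [0.5, -0.1, -1.0]
finger_gap: 0.0602
clock: 11.52
tcp_pos: [0.43, -0.0178, 0.0893]
orientation: [-0.001, 0.232, 0.973, 0.0]
wrist_force: [-1.0, -0.2, 0.3]
finger_gap: 0.06
clock: 11.93
tcp_pos: [0.4309, -0.0189, 0.0915]
orientation: [0.0, 0.232, 0.973, -0.001]
wrist_force: [-3.7, -3.3, 6.0]
finger_gap: 0.0375
clock: 12.35
tcp_pos: [0.4317, -0.0189, 0.0911]
orientation: [0.001, 0.058, 0.998, -0.001]
wrist_force: [2.8, -2.2, -4.8]
finger_gap: 0.0368
clock: 12.77
tcp_pos: [0.4313, -0.0186, 0.0916]
orientation: [0.0, -0.116, 0.993, -0.001]
wrist_force: [-2.9, -0.2, 6.1]
finger_gap: 0.0367
clock: 13.18
tcp_pos: [0.4274, -0.0173, 0.123]
orientation: [-0.004, -0.115, 0.993, 0.002]
wrist_force: [0.2, 0.0, 0.1]
finger_gap: 0.0599
travel [ 0.658  5.74  -1.897] turn 0.098 j6 -0.46 clk 13.1833
```

```bash
python3 -m crank '{"travel":[[0,0,-0.8],[0,0.2,-1.6],[0.1,1,-2],[0.2,1.8,-2],[0.3,2.6,-2]],"turn":[0,0,0,0,0]}'
python3 -m crank '{"travel":[[0.1,0.8,0],[0.2,1.6,0],[0.3,2.4,0],[0.4,3.2,0],[0.4,3.2,0]],"turn":[0,0,0,0,0]}'
python3 -c "
from h import *
crop('top','e',225,245,330,345,6)
print(get_state()['tcp_pos'])"
```

```text
clock: 13.6
tcp_pos: [0.3963, 0.0811, 0.2084]
orientation: [0.002, -0.114, 0.993, 0.0]
wrist_force: [0.1, 0.6, -0.3]
finger_gap: 0.0604
clock: 14.02
tcp_pos: [0.3484, 0.2052, 0.2069]
orientation: [-0.0, -0.118, 0.993, 0.001]
wrist_force: [-0.2, -0.9, -0.7]
finger_gap: 0.0601
[0.34936812 0.20344747 0.20683721]
```

View pics/e.png

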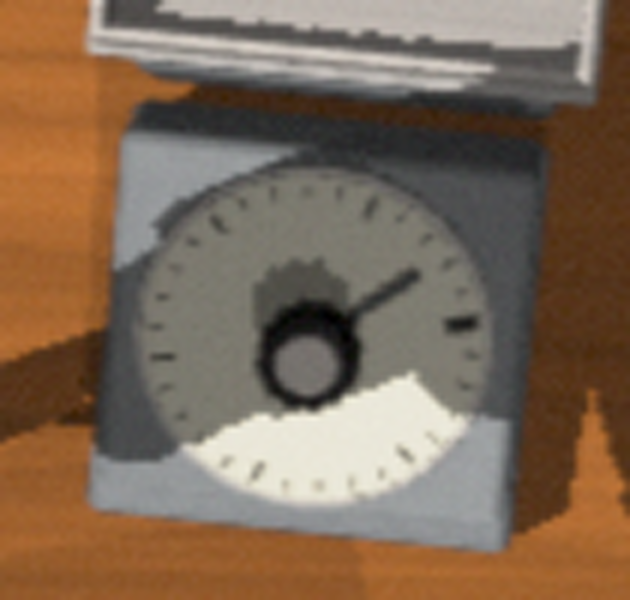

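The dial shows the pointer tip at (415,275) and the zero bar from (447,326) to (476,322), so some anticlockwise turn remains. The tray edge at the top is square.

```bash
cat > dial.py <<'E'
from h import *
c=read_camera("top"); th=-.068; n=Ro.from_euler("zy",[th,-.35]).as_matrix()  # cols: x0,y0,n
def onplane(u,v,C):
    d=c["R"].T@np.linalg.solve(c["K"],[u,v,1.]); o=-c["R"].T@c["t"]
    X=o+d*((C-o)@n[:,2])/(d@n[:,2]); q=n[:,:2].T@(X-C); return np.arctan2(-q[1],q[0]).round(3),np.hypot(*q).round(4)
def px(p,k,u0,v0): return p[0]/k+u0-.4,p[1]/k+v0-.4
import sys
k,u0,v0=6,225,245
C=p2w(c,*px((315,336),k,u0,v0),.078)
print("C",C.round(4))
for nm,p in eval(sys.argv[1]).items(): print(nm,onplane(*px(p,k,u0,v0),C))
E
python3 dial.py "dict(zi=(447,326),zo=(476,322),tip=(415,275),r=(492,340),l=(138,330),t=(318,168),b=(312,505))"
```

```text
C [ 0.4375 -0.0186  0.078 ]
zi (np.float64(1.397), np.float64(0.0517))
zo (np.float64(1.385), np.float64(0.0632))
tip (np.float64(0.907), np.float64(0.0466))
r (np.float64(1.501), np.float64(0.0691))
l (np.float64(-1.628), np.float64(0.069))
t (np.float64(-0.061), np.float64(0.0688))
b (np.float64(3.081), np.float64(0.071))
```

```bash
python3 -m crank '{"travel":[[-0.1,-0.8,0],[-0.2,-1.6,0],[-0.3,-2.4,0],[-0.4,-3.2,0],[-0.4,-3.2,0]],"turn":[0,0,0,0,0]}'
python3 -m crank '{"travel":[[-0.1,-0.7,0],[-0.2,-1.4,0],[-0.3,-2,0],[-0.3,-2.5,0],[-0.3,-2.5,0]],"turn":[0,0,0,0,0]}'
python3 -m crank '{"travel":[[0,0,0],[0,0,0],[0,0,0],[0,0,0],[0,0,0]],"turn":[0.12,0.24,0.36,0.48,0.6]}'
python3 -c "
from h import *
go(.430,-.0185,.09,1.103)"
```

```text
clock: 14.53
tcp_pos: [0.3978, 0.0751, 0.2067]
orientation: [0.001, -0.111, 0.994, -0.001]
wrist_force: [0.8, -0.4, -0.4]
finger_gap: 0.0601
clock: 14.95
tcp_pos: [0.4312, -0.018, 0.2065]
orientation: [0.0, -0.112, 0.994, -0.001]
wrist_force: [0.6, 0.5, 0.4]
finger_gap: 0.0599
clock: 15.37
tcp_pos: [0.4296, -0.0144, 0.2065]
orientation: [-0.0, 0.187, 0.982, 0.0]
wrist_force: [-0.9, -0.7, -0.3]
finger_gap: 0.0599
travel [-0.049 -0.093  2.912] turn 0.092 j6 0.16 clk 15.3667
```

```bash
python3 -m crank '{"travel":[[-0.05,-0.1,0.8],[-0.05,-0.1,1.6],[-0.05,-0.1,2.3],[-0.05,-0.1,2.8],[-0.05,-0.1,2.92]],"turn":[0.09,0.09,0.09,0.09,0.09]}' 
python3 -m crank '{"travel":[[0,0,0],[0,0,0],[0,0,0],[0,0,0],[0,0,0]],"turn":[0,0,0,0,0]}' 20 25
python3 -m crank '{"travel":[[0,0,0],[0,0,0],[0,0,0],[0,0,0],[0,0,0]],"turn":[-0.06,-0.14,-0.22,-0.3,-0.32]}'
python3 -m crank '{"travel":[[0,0,0],[0,0,0],[0,0,0],[0,0,0],[0,0,0]],"turn":[-0.08,-0.16,-0.24,-0.3,-0.31]}'
python3 -m crank '{"travel":[[0,0,0],[0,0,0],[0,0,0],[0,0,-0.1],[0,0,-0.9]],"turn":[0,0,0,0,0]}' 60
python3 -m crank '{"travel":[[0,0,-0.8],[0,0.2,-1.6],[0.1,1,-2],[0.2,1.8,-2],[0.3,2.6,-2]],"turn":[0,0,0,0,0]}'
python3 -m crank '{"travel":[[0.1,0.8,0],[0.2,1.6,0],[0.3,2.4,0],[0.4,3.2,0],[0.4,3.2,0]],"turn":[0,0,0,0,0]}'
python3 -c "
from h import *
crop('top','f',225,245,330,345,6)
print(get_state()['tcp_pos'])"
```

```text
clock: 15.78
tcp_pos: [0.4274, -0.0182, 0.0866]
orientation: [-0.003, 0.228, 0.974, 0.0]
wrist_force: [-0.4, 0.7, -0.1]
finger_gap: 0.0604
clock: 16.2
tcp_pos: [0.4305, -0.0187, 0.0904]
orientation: [0.0, 0.227, 0.974, 0.0]
wrist_force: [-3.4, 0.4, 0.4]
finger_gap: 0.0374
clock: 16.62
tcp_pos: [0.431, -0.0189, 0.0902]
orientation: [0.001, 0.068, 0.998, -0.0]
wrist_force: [-0.9, 0.3, -3.0]
finger_gap: 0.0372
clock: 17.03
tcp_pos: [0.4309, -0.0188, 0.0906]
orientation: [0.001, -0.086, 0.996, -0.0]
wrist_force: [-3.1, 2.7, 2.9]
finger_gap: 0.0369
clock: 17.45
tcp_pos: [0.4271, -0.0181, 0.1222]
orientation: [-0.004, -0.085, 0.996, 0.001]
wrist_force: [-0.3, 0.1, -0.3]
finger_gap: 0.06
clock: 17.87
tcp_pos: [0.402, 0.0824, 0.2077]
orientation: [0.002, -0.084, 0.996, -0.0]
wrist_force: [0.5, 1.5, -0.3]
finger_gap: 0.06
clock: 18.28
tcp_pos: [0.3618, 0.2091, 0.2062]
orientation: [0.0, -0.088, 0.996, 0.001]
wrist_force: [-0.3, -0.7, 1.1]
finger_gap: 0.0601
[0.36249826 0.207309   0.20606681]
```

View pics/f.png

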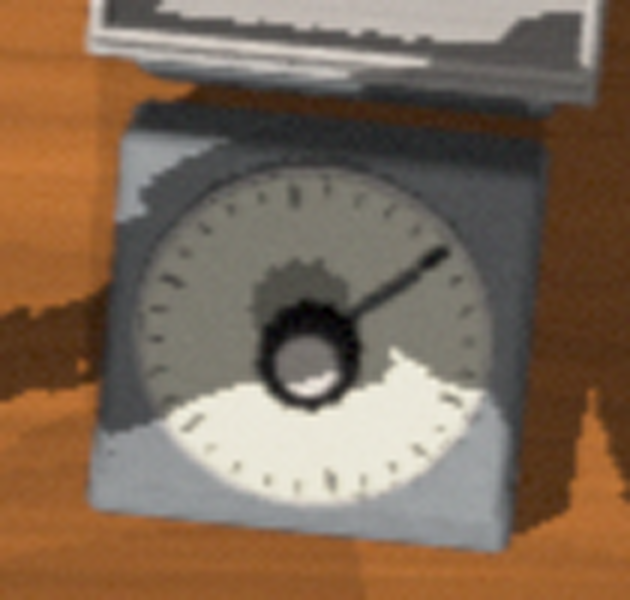

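```bash
python3 dial.py "dict(zmid=(433,258),zout=(444,250),tipm=(400,284))"; python3 -c "
from h import *
s=get_state();print(s['joint_pos'].round(2))
go(.46,.0,.20,1.57)"
```

```text
C [ 0.4375 -0.0186  0.078 ]
zmid (np.float64(0.871), np.float64(0.0564))
zout (np.float64(0.867), np.float64(0.0618))
tipm (np.float64(0.906), np.float64(0.0397))
[ 0.32  0.02 -0.37  1.18 -0.    0.15]
travel [-1.495 -5.494  0.151] turn 0.175 j6 0.15 clk 18.3833
```

Zero bar is at 0.867 rad (wanted 0.864), with the pointer lying on it and the knob released. Next are the weights, first re-located by template matching.

```bash
cat > loc.py <<'E'
from h import *
def loc():
    c=read_camera("top"); im=c["image"][:,:,::-1].copy(); ref=cv2.imread("pics/top0.png")
    for n,(u,v) in dict(A=(380,237),B=(414,234),C=(377,314)).items():
        t=ref[v-16:v+17,u-16:u+17]; u0,v0=u-50,v-50
        r=cv2.matchTemplate(im[v0:v+51,u0:u+51],t,cv2.TM_CCOEFF_NORMED); _,m,_,p=cv2.minMaxLoc(r)
        du,dv=u0+p[0]+16-u,v0+p[1]+16-v
        w0=dict(A=(660,158),B=(741,149),C=(653,340))[n]
        print(n,round(m,2),(du,dv),p2w(c,w0[0]/2.35+99.7+du,w0[1]/2.35+169.7+dv,.055).round(4))
if __name__=="__main__": loc(); cv2.imwrite("pics/last.png",read_camera("top")["image"][:,:,::-1])
E
python3 loc.py; python3 -c "
from h import *
go(.410,-.2575,.22,1.5)"
```

```text
A 1.0 (0, 0) [ 0.5962 -0.2621  0.055 ]
B 1.0 (0, 0) [ 0.6077 -0.3455  0.055 ]
C 0.6 (1, 0) [ 0.4105 -0.2599  0.055 ]
travel [  0.821 -11.585  -0.351] turn 0.242 j6 0.15 clk 18.4833
```

```bash
python3 -m crank '{"travel":[[0.05,-0.8,-0.1],[0.1,-1.6,-0.2],[0.2,-2.4,-0.3],[0.2,-3.2,-0.35],[0.3,-4,-0.35]],"turn":[0.12,0.24,0.24,0.24,0.24]}' 42 60
python3 -c "
from h import *
go(.410,-.2585,.22,1.5)"
```

```text
clock: 18.9
tcp_pos: [0.3795, 0.0426, 0.2204]
orientation: [0.001, 0.036, 0.999, -0.0]
wrist_force: [0.3, -1.1, -0.6]
finger_gap: 0.042
travel [-1.296 -7.454  0.014] turn -0.001 j6 -0.03 clk 18.9
```

```bash
python3 -m crank '{"travel":[[-0.1,-0.8,0],[-0.3,-1.6,0],[-0.4,-2.4,0],[-0.6,-3.2,0],[-0.7,-4,0]],"turn":[0,0,0,0,0]}'
python3 -m crank '{"travel":[[-0.1,-0.8,0],[-0.3,-1.6,0],[-0.4,-2.4,0],[-0.5,-3,0],[-0.6,-3.45,0]],"turn":[0,0,0,0,0]}'
python3 -m crank '{"travel":[[0,0,0],[0,0,0]],"turn":[0,0]}'
python3 -c "
from h import *
crop('top','g',310,200,440,350,4)
go(.410,-.2585,.032,1.5)"
```

```text
clock: 19.32
tcp_pos: [0.3955, -0.1195, 0.2199]
orientation: [0.0, 0.036, 0.999, -0.0]
wrist_force: [1.1, -0.1, -0.5]
finger_gap: 0.0418
clock: 19.73
tcp_pos: [0.409, -0.2595, 0.2195]
orientation: [-0.0, 0.037, 0.999, -0.0]
wrist_force: [0.5, -0.0, 0.6]
finger_gap: 0.0419
clock: 19.9
tcp_pos: [0.4091, -0.2573, 0.2193]
orientation: [-0.0, 0.037, 0.999, 0.0]
wrist_force: [-0.0, -0.0, -0.7]
finger_gap: 0.0419
travel [-0.031 -0.061  4.684] turn -0.001 j6 -0.65 clk 19.95
```

View pics/g.png

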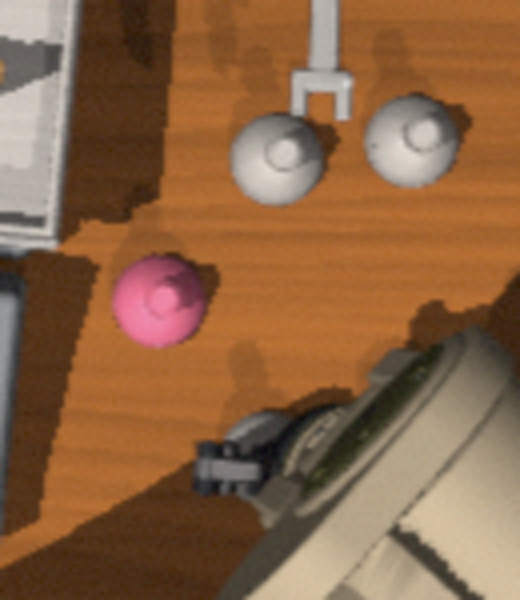

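The gripper hangs over weight C at crop (260,440). A (276,158) and B (412,140) are undisturbed.

```bash
python3 -m crank '{"travel":[[-0.03,-0.03,0.9],[-0.03,-0.03,1.8],[-0.03,-0.03,2.7],[-0.03,-0.03,3.5],[-0.03,-0.03,4]],"turn":[0,0,0,0,0]}'
python3 -m crank '{"travel":[[0,0,0.4],[0,0,0.68],[0,0,0.68]],"turn":[0,0,0]}'
python3 -m crank '{"travel":[[0,0,0],[0,0,0],[0,0,0],[0,0,0],[0,0,0]],"turn":[0,0,0,0,0]}' 5 60
python3 -m crank '{"travel":[[0,0,-0.2],[0,0,-0.7],[0,0,-1.5],[0,0,-2.3],[0,0,-3]],"turn":[0,0,0,0,0]}'
for i in 1 2 3 4; do python3 -m crank '{"travel":[[0,0,0],[0,0,0]],"turn":[0,0]}'|egrep 'wrist|gap|tcp'; done
```

```text
clock: 20.37
tcp_pos: [0.4092, -0.2543, 0.0569]
orientation: [-0.001, 0.034, 0.999, 0.001]
wrist_force: [-0.8, 0.6, -0.5]
finger_gap: 0.0422
clock: 20.62
tcp_pos: [0.4093, -0.2543, 0.0304]
orientation: [-0.002, 0.034, 0.999, 0.002]
wrist_force: [-0.5, 0.0, 0.5]
finger_gap: 0.0423
clock: 21.03
tcp_pos: [0.4119, -0.2571, 0.0334]
orientation: [0.001, 0.034, 0.999, -0.0]
wrist_force: [-0.2, -0.9, 2.6]
finger_gap: 0.0201
clock: 21.45
tcp_pos: [0.4107, -0.2561, 0.1542]
orientation: [-0.0, 0.034, 0.999, 0.0]
wrist_force: [0.9, -0.8, -5.2]
finger_gap: 0.0197
tcp_pos: [0.412, -0.2574, 0.154]
wrist_force: [0.1, -0.3, -4.9]
finger_gap: 0.0202
tcp_pos: [0.41, -0.2556, 0.1506]
wrist_force: [-0.5, 0.1, -4.8]
finger_gap: 0.0199
tcp_pos: [0.4104, -0.256, 0.151]
wrist_force: [-0.1, 0.4, -4.8]
finger_gap: 0.02
tcp_pos: [0.411, -0.2566, 0.1518]
wrist_force: [-0.4, 0.9, -3.6]
finger_gap: 0.0204
```

About 4.6 N, so C is filled and goes in the tray slot (−45,−42).

```bash
python3 -c "
from h import *
go(.579,-.073,.25,1.503)"
```

```text
travel [-3.872  4.869 -2.454] turn -0.001 j6 -0.66 clk 22.1167
```

```bash
python3 -m crank '{"travel":[[0,0,-0.6],[0,0,-1.3],[0,0,-2],[-0.2,0.3,-2.45],[-0.7,0.9,-2.45]],"turn":[0,0,0,0,0]}'
python3 -m crank '{"travel":[[-0.5,0.6,0],[-1,1.2,0],[-1.5,1.9,0],[-2,2.5,0],[-2.5,3.2,0]],"turn":[0,0,0,0,0]}'
python3 -m crank '{"travel":[[-0.4,0.5,0],[-0.6,0.7,0],[-0.67,0.77,0],[-0.67,0.77,0]],"turn":[0,0,0,0]}'
python3 -c "
from h import *
s=get_state();print(s['tcp_pos'],s['finger_gap'],s['wrist_force'])
go(.579,-.073,.133,1.503)"
```

```text
clock: 22.53
tcp_pos: [0.4424, -0.2256, 0.255]
orientation: [0.003, 0.037, 0.999, -0.003]
wrist_force: [1.6, -0.6, -4.0]
finger_gap: 0.0202
clock: 22.95
tcp_pos: [0.5511, -0.1011, 0.2502]
orientation: [-0.0, 0.035, 0.999, -0.0]
wrist_force: [1.4, 0.0, -4.4]
finger_gap: 0.02
clock: 23.28
tcp_pos: [0.5793, -0.0728, 0.2499]
orientation: [-0.001, 0.034, 0.999, -0.0]
wrist_force: [-0.4, -0.9, -5.0]
finger_gap: 0.0201
[ 0.57927187 -0.07275428  0.24986914] 0.020148495179517473 [-0.44850497 -0.85628444 -4.98060005]
travel [ 0.003 -0.006  2.922] turn 0.0 j6 -0.19 clk 23.2833
```

```bash
python3 -m crank '{"travel":[[0,0,0.7],[0,0,1.4],[0,0,2.1],[0,0,2.6],[0,0,2.8]],"turn":[0,0,0,0,0]}'
python3 -m crank '{"travel":[[0,0,0.06],[0,0,0.12],[0,0,0.17],[0,0,0.17]],"turn":[0,0,0,0]}'
python3 -m crank '{"travel":[[0,0,0],[0,0,0],[0,0,0],[0,0,0],[0,0,0]],"turn":[0,0,0,0,0]}' 36
python3 -m crank '{"travel":[[0,0,-0.4],[0,0,-1.1],[0,0,-1.8],[0,0,-2.5],[0,0,-3]],"turn":[0,0,0,0,0]}'
python3 -c "
from h import *
go(.596,-.2615,.22,1.503)"; python3 loc.py
```

```text
clock: 23.7
tcp_pos: [0.5758, -0.074, 0.1351]
orientation: [-0.003, 0.035, 0.999, 0.0]
wrist_force: [-1.0, 0.9, -5.0]
finger_gap: 0.0201
clock: 24.03
tcp_pos: [0.5799, -0.0736, 0.1329]
orientation: [0.001, 0.035, 0.999, -0.0]
wrist_force: [0.3, 0.4, -4.6]
finger_gap: 0.0205
clock: 24.45
tcp_pos: [0.5795, -0.0731, 0.1324]
orientation: [0.001, 0.034, 0.999, -0.0]
wrist_force: [0.4, 0.7, -0.5]
finger_gap: 0.036
clock: 24.87
tcp_pos: [0.5797, -0.0731, 0.2546]
orientation: [0.001, 0.034, 0.999, -0.0]
wrist_force: [0.7, -1.0, -0.5]
finger_gap: 0.0362
travel [-0.728 -4.67   0.868] turn -0.001 j6 -0.19 clk 24.8667
A 0.98 (0, 0) [ 0.5962 -0.2621  0.055 ]
B 0.9 (-34, 5) [ 0.5934 -0.2633  0.055 ]
C 0.44 (-26, -34) [ 0.4898 -0.194   0.055 ]
```

```bash
python3 -m crank '{"travel":[[-0.1,-0.8,0],[-0.2,-1.6,0],[-0.4,-2.4,0],[-0.5,-3.2,0],[-0.6,-3.9,0]],"turn":[0,0,0,0,0]}' 42
python3 -m crank '{"travel":[[-0.1,-0.5,0],[-0.13,-0.76,0.3],[-0.13,-0.76,0.86],[-0.13,-0.76,0.86]],"turn":[0,0,0,0]}'
python3 -c "
from h import *
crop('top','i',220,170,440,335,3.6)
print(get_state()['tcp_pos'])
go(.596,-.262,.033,1.503)"
```

```text
clock: 25.38
tcp_pos: [0.5921, -0.2321, 0.2506]
orientation: [-0.0, 0.034, 0.999, 0.0]
wrist_force: [1.0, -0.6, -0.2]
finger_gap: 0.0417
clock: 25.72
tcp_pos: [0.5932, -0.2602, 0.2113]
orientation: [-0.004, 0.035, 0.999, 0.002]
wrist_force: [-0.7, 0.1, -0.9]
finger_gap: 0.042
[ 0.59340346 -0.25971002  0.21332945]
travel [-0.097 -0.069  4.507] turn -0.001 j6 -0.47 clk 25.7667
```

View pics/i.png

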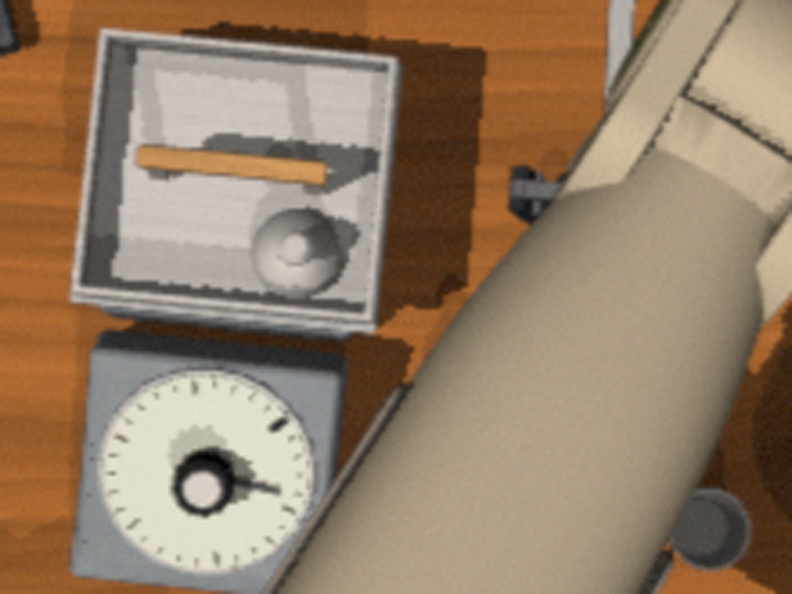

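Weight C stands in the tray at (295,250), the pointer has moved on to about 1.7 rad, and the zero mark is unchanged. Next I pick A.

```bash
python3 -m crank '{"travel":[[-0.05,-0.05,0.9],[-0.05,-0.05,1.8],[-0.05,-0.05,2.7],[-0.05,-0.05,3.5],[-0.05,-0.05,4]],"turn":[0,0,0,0,0]}'
python3 -m crank '{"travel":[[0,0,0.3],[0,0,0.48],[0,0,0.48]],"turn":[0,0,0]}'
python3 -m crank '{"travel":[[0,0,0],[0,0,0],[0,0,0],[0,0,0],[0,0,0]],"turn":[0,0,0,0,0]}' 5 60
python3 -m crank '{"travel":[[0,0,-0.2],[0,0,-0.7],[0,0,-1.5],[0,0,-2.3],[0,0,-3]],"turn":[0,0,0,0,0]}'
for i in 1 2 3 4; do python3 -m crank '{"travel":[[0,0,0],[0,0,0]],"turn":[0,0]}'|egrep 'wrist|gap|tcp'; done
python3 -c "
from h import *
go(.585,.011,.25,1.503)
go(.5926,.2703,.25,1.712)"
```

```text
clock: 26.18
tcp_pos: [0.5957, -0.2608, 0.0542]
orientation: [-0.002, 0.034, 0.999, 0.001]
wrist_force: [-0.3, -0.2, -0.4]
finger_gap: 0.0422
clock: 26.43
tcp_pos: [0.5971, -0.2623, 0.0374]
orientation: [-0.001, 0.034, 0.999, 0.0]
wrist_force: [-0.0, -0.6, 0.9]
finger_gap: 0.0419
clock: 26.85
tcp_pos: [0.5986, -0.2641, 0.0401]
orientation: [0.002, 0.034, 0.999, -0.001]
wrist_force: [-0.3, -0.5, 7.0]
finger_gap: 0.0198
clock: 27.27
tcp_pos: [0.5966, -0.2627, 0.1594]
orientation: [-0.001, 0.034, 0.999, 0.0]
wrist_force: [-0.0, -0.5, -4.5]
finger_gap: 0.0198
tcp_pos: [0.5981, -0.2636, 0.1598]
wrist_force: [0.2, 0.4, -4.3]
finger_gap: 0.0196
tcp_pos: [0.5958, -0.2623, 0.1555]
wrist_force: [0.1, 0.8, -3.9]
finger_gap: 0.0196
tcp_pos: [0.5964, -0.2626, 0.1562]
wrist_force: [0.8, -0.3, -4.5]
finger_gap: 0.0196
tcp_pos: [0.597, -0.263, 0.1573]
wrist_force: [-0.1, -0.3, -4.7]
finger_gap: 0.0197
travel [ 0.772  6.815 -2.311] turn -0.001 j6 -0.47 clk 27.9333
travel [ 1.028 13.295 -2.307] turn -0.21 j6 -0.47 clk 27.9333
```

A is also filled (about 4.4 N) and goes in slot (−45,+42).

```bash
python3 -m crank '{"travel":[[0,0,-0.7],[0,0,-1.5],[0,0,-2.3],[0.05,0.4,-2.3],[0.1,1.1,-2.3]],"turn":[0,0,0,0,0]}'
python3 -m crank '{"travel":[[0.1,0.7,0],[0.2,1.4,0],[0.2,2.1,0],[0.3,2.8,0],[0.4,3.5,0]],"turn":[0,0,0,0,0]}'
python3 -m crank '{"travel":[[0.1,0.7,0],[0.2,1.3,0],[0.25,1.8,0],[0.27,2.1,0],[0.27,2.2,0]],"turn":[0,0,0,0,0]}'
python3 -m crank '{"travel":[[0,0,0],[0,0,0],[0,0,0]],"turn":[0,0,0]}'
python3 -c "
from h import *
s=get_state();print(s['tcp_pos'],s['finger_gap'],s['wrist_force'])
go(.585,.011,.138,1.503)"
```

```text
clock: 28.35
tcp_pos: [0.5977, -0.2218, 0.2525]
orientation: [0.003, 0.036, 0.999, -0.002]
wrist_force: [0.4, 0.8, -4.8]
finger_gap: 0.0199
clock: 28.77
tcp_pos: [0.5895, -0.0765, 0.2494]
orientation: [-0.0, 0.034, 0.999, 0.0]
wrist_force: [0.8, 0.5, -2.8]
finger_gap: 0.0198
clock: 29.18
tcp_pos: [0.5848, 0.0125, 0.2498]
orientation: [-0.0, 0.033, 0.999, 0.0]
wrist_force: [0.1, -0.4, -3.9]
finger_gap: 0.0195
clock: 29.43
tcp_pos: [0.5854, 0.0091, 0.2499]
orientation: [-0.0, 0.035, 0.999, -0.0]
wrist_force: [-0.4, -1.0, -3.9]
finger_gap: 0.0195
[0.58537627 0.00914246 0.24988595] 0.019495693710462496 [-0.43876257 -1.01901429 -3.94761917]
travel [0.012 0.047 2.797] turn -0.002 j6 -0.05 clk 29.4333
```

```bash
python3 -m crank '{"travel":[[0,0.05,0.7],[0,0.05,1.4],[0,0.05,2.1],[0,0.05,2.5],[0,0.05,2.7]],"turn":[0,0,0,0,0]}'
python3 -m crank '{"travel":[[0,0,0.04],[0,0,0.08],[0,0,0.12],[0,0,0.12]],"turn":[0,0,0,0]}'
python3 -m crank '{"travel":[[0,0,0],[0,0,0],[0,0,0],[0,0,0],[0,0,0]],"turn":[0,0,0,0,0]}' 36
python3 -m crank '{"travel":[[0,0,-0.4],[0,0,-1.1],[0,0,-1.8],[0,0,-2.5],[0,0,-2.8]],"turn":[0,0,0,0,0]}'
python3 -c "
from h import *
go(.608,-.346,.23,1.503)"; python3 loc.py
```

```text
clock: 29.85
tcp_pos: [0.5836, 0.0112, 0.1389]
orientation: [-0.002, 0.035, 0.999, 0.0]
wrist_force: [-0.1, 0.3, -3.9]
finger_gap: 0.0199
clock: 30.18
tcp_pos: [0.5863, 0.0119, 0.1385]
orientation: [0.001, 0.035, 0.999, -0.0]
wrist_force: [0.1, -0.8, -2.7]
finger_gap: 0.0195
clock: 30.6
tcp_pos: [0.5857, 0.0123, 0.1379]
orientation: [0.001, 0.034, 0.999, -0.0]
wrist_force: [0.1, -0.9, 0.6]
finger_gap: 0.0362
clock: 31.02
tcp_pos: [0.5867, 0.0122, 0.2536]
orientation: [0.003, 0.034, 0.999, -0.0]
wrist_force: [-0.0, 0.5, -0.5]
finger_gap: 0.0358
travel [-1.142 -8.897  0.598] turn -0.001 j6 -0.05 clk 31.0167
A 0.71 (-30, 34) [ 0.5123 -0.1911  0.055 ]
B 0.88 (1, 0) [ 0.6078 -0.348   0.055 ]
C 0.49 (-26, -34) [ 0.4898 -0.194   0.055 ]
```

```bash
python3 -m crank '{"travel":[[-0.1,-0.8,0],[-0.2,-1.6,0],[-0.3,-2.4,0],[-0.4,-3.2,0],[-0.5,-4,0]],"turn":[0,0,0,0,0]}' 42
python3 -m crank '{"travel":[[-0.1,-0.8,0],[-0.2,-1.6,0],[-0.3,-2.4,0],[-0.4,-3.2,0],[-0.5,-4,0]],"turn":[0,0,0,0,0]}'
python3 -m crank '{"travel":[[-0.1,-0.5,0],[-0.14,-0.87,0],[-0.14,-0.87,0.6],[-0.14,-0.87,0.6],[-0.14,-0.87,0.6]],"turn":[0,0,0,0,0]}'
python3 -c "
from h import *
crop('top','j',220,170,440,335,3.6)
print(get_state()['tcp_pos'])
go(.608,-.3465,.033,1.503)"; python3 loc.py
```

```text
clock: 31.53
tcp_pos: [0.5937, -0.1498, 0.2475]
orientation: [-0.001, 0.034, 0.999, 0.0]
wrist_force: [0.3, 0.0, 0.6]
finger_gap: 0.0417
clock: 31.95
tcp_pos: [0.6027, -0.311, 0.2473]
orientation: [-0.001, 0.034, 0.999, 0.001]
wrist_force: [-0.1, 0.2, 0.1]
finger_gap: 0.0423
clock: 32.37
tcp_pos: [0.605, -0.3439, 0.222]
orientation: [-0.003, 0.035, 0.999, 0.002]
wrist_force: [0.4, -0.2, 0.7]
finger_gap: 0.0421
[ 0.60572202 -0.34393282  0.22381315]
travel [-0.075 -0.07   4.77 ] turn -0.001 j6 -0.56 clk 32.4167
A 0.69 (-30, 34) [ 0.5123 -0.1911  0.055 ]
B 0.41 (-21, -18) [ 0.6503 -0.2941  0.055 ]
C 0.4 (-26, -34) [ 0.4898 -0.194   0.055 ]
```

View pics/j.png

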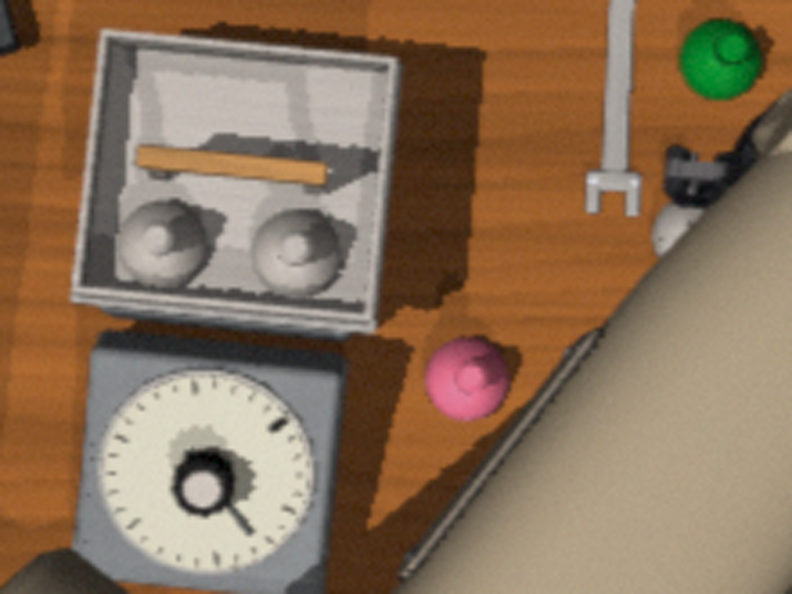

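Both filled weights stand in the tray at (163,240) and (295,250). The gripper is over B at (690,225). The green look-alike and the spanner are clear.

```bash
python3 -m crank '{"travel":[[-0.05,-0.05,0.9],[-0.05,-0.05,1.8],[-0.05,-0.05,2.7],[-0.05,-0.05,3.5],[-0.05,-0.05,4.2]],"turn":[0,0,0,0,0]}'
python3 -m crank '{"travel":[[0,0,0.3],[0,0,0.6],[0,0,0.6]],"turn":[0,0,0]}'
python3 -m crank '{"travel":[[0,0,0],[0,0,0],[0,0,0],[0,0,0],[0,0,0]],"turn":[0,0,0,0,0]}' 5 60
python3 -m crank '{"travel":[[0,0,-0.2],[0,0,-0.7],[0,0,-1.5],[0,0,-2.3],[0,0,-3]],"turn":[0,0,0,0,0]}'
for i in 1 2 3 4; do python3 -m crank '{"travel":[[0,0,0],[0,0,0]],"turn":[0,0]}'|egrep 'wrist|gap|tcp'; done
python3 -c "
from h import *
go(.5926,.2703,.25,1.712)"
```

```text
clock: 32.93
tcp_pos: [0.6085, -0.346, 0.0564]
orientation: [0.0, 0.034, 0.999, -0.0]
wrist_force: [-0.0, -0.2, 0.7]
finger_gap: 0.042
clock: 33.18
tcp_pos: [0.608, -0.3461, 0.032]
orientation: [-0.001, 0.034, 0.999, 0.001]
wrist_force: [-1.3, 0.6, 0.0]
finger_gap: 0.042
clock: 33.6
tcp_pos: [0.6097, -0.348, 0.0356]
orientation: [0.002, 0.034, 0.999, -0.001]
wrist_force: [0.3, -0.3, 5.3]
finger_gap: 0.0198
clock: 34.02
tcp_pos: [0.608, -0.3467, 0.1552]
orientation: [-0.0, 0.034, 0.999, 0.0]
wrist_force: [1.0, -0.8, -1.2]
finger_gap: 0.0198
tcp_pos: [0.6094, -0.3477, 0.1562]
wrist_force: [0.5, -0.3, -1.1]
finger_gap: 0.0197
tcp_pos: [0.6073, -0.3462, 0.1514]
wrist_force: [0.0, -0.1, -0.6]
finger_gap: 0.0196
tcp_pos: [0.6076, -0.3464, 0.1515]
wrist_force: [-0.8, -1.0, -1.5]
finger_gap: 0.0194
tcp_pos: [0.6081, -0.3468, 0.1525]
wrist_force: [0.2, 0.1, -0.9]
finger_gap: 0.02
travel [ 1.45  15.365 -2.423] turn -0.21 j6 -0.56 clk 34.6833
```

B is hollow (about 1 N) and goes to the middle of the crate.

```bash
python3 -m crank '{"travel":[[0,0,-0.7],[0,0,-1.5],[0,0,-2.4],[0.05,0.4,-2.4],[0.1,1.1,-2.4]],"turn":[0,0,0,0,0]}'
python3 -m crank '{"travel":[[0.05,0.8,0],[0.1,1.6,0],[0.2,2.4,0],[0.2,3.2,0],[0.3,4,0]],"turn":[0,0,0,0,0]}'
python3 -m crank '{"travel":[[0.05,0.8,0],[0.1,1.6,0],[0.2,2.4,0],[0.2,3.2,0],[0.3,4,0]],"turn":[0,0,0,0,0]}'
python3 -m crank '{"travel":[[0.05,0.8,0],[0.1,1.6,0],[0.2,2.4,0],[0.2,3.2,0],[0.3,4,0]],"turn":[0,0,0,0,0]}'
python3 -c "
from h import *
s=get_state();print(s['tcp_pos'],s['finger_gap'],s['wrist_force'])
go(.587,.308,.25,1.503)"
```

```text
clock: 35.1
tcp_pos: [0.6086, -0.3061, 0.2523]
orientation: [0.003, 0.036, 0.999, -0.002]
wrist_force: [0.8, -0.1, -2.6]
finger_gap: 0.0199
clock: 35.52
tcp_pos: [0.6065, -0.1409, 0.2492]
orientation: [0.0, 0.034, 0.999, 0.0]
wrist_force: [1.0, -0.3, -1.0]
finger_gap: 0.02
clock: 35.93
tcp_pos: [0.6055, 0.0196, 0.2493]
orientation: [0.0, 0.034, 0.999, 0.0]
wrist_force: [0.4, -0.3, -1.6]
finger_gap: 0.0196
clock: 36.35
tcp_pos: [0.6046, 0.1801, 0.2493]
orientation: [0.0, 0.034, 0.999, 0.0]
wrist_force: [1.0, -0.2, -0.9]
finger_gap: 0.0203
[0.60462186 0.18009038 0.24928609] 0.020313730411191343 [ 1.04821573 -0.15628806 -0.94999122]
travel [ 0.66   3.16  -0.018] turn -0.001 j6 0.23 clk 36.35
```

```bash
python3 -m crank '{"travel":[[0.2,0.8,0],[0.3,1.6,0],[0.5,2.4,0],[0.6,3,0],[0.66,3.16,0]],"turn":[0,0,0,0,0]}'
python3 -m crank '{"travel":[[0,0,0],[0,0,0.5],[0,0,1.3],[0,0,2.1],[0,0,2.9]],"turn":[0,0,0,0,0]}'
python3 -m crank '{"travel":[[0,0,0],[0,0,0.5],[0,0,1.0],[0,0,1.5],[0,0,1.9]],"turn":[0,0,0,0,0]}'
python3 -c "
from h import *
s=get_state();print(s['tcp_pos'],s['finger_gap'],s['wrist_force'])
go(.587,.308,.042,1.503)"
```

```text
clock: 36.77
tcp_pos: [0.5858, 0.3104, 0.2488]
orientation: [-0.0, 0.032, 0.999, 0.001]
wrist_force: [-0.6, -0.1, -0.9]
finger_gap: 0.0202
clock: 37.18
tcp_pos: [0.5875, 0.3048, 0.1327]
orientation: [0.001, 0.035, 0.999, 0.0]
wrist_force: [0.8, 0.2, -0.8]
finger_gap: 0.02
clock: 37.6
tcp_pos: [0.5878, 0.3054, 0.0581]
orientation: [0.001, 0.035, 0.999, 0.0]
wrist_force: [-0.4, -0.5, -1.9]
finger_gap: 0.0199
[0.58780653 0.3053509  0.0580819 ] 0.019860536548146946 [-0.39677234 -0.49186118 -1.88711865]
travel [0.025 0.065 0.402] turn -0.002 j6 0.43 clk 37.6
```

```bash
python3 -m crank '{"travel":[[0,0,0.15],[0,0,0.27],[0,0,0.35],[0,0,0.38],[0,0,0.38]],"turn":[0,0,0,0,0]}'
python3 -m crank '{"travel":[[0,0,0],[0,0,0],[0,0,0],[0,0,0],[0,0,0]],"turn":[0,0,0,0,0]}' 36
python3 -m crank '{"travel":[[0,0,-0.4],[0,0,-1.1],[0,0,-1.8],[0,0,-2.6],[0,0,-3.5]],"turn":[0,0,0,0,0]}'
python3 -m crank '{"travel":[[0.8,0,0],[1.6,0,0],[2.4,0,0],[3.2,0,0],[4,0,0]],"turn":[0,0,0,0,0]}'
python3 -m crank '{"travel":[[0.2,0.4,0],[0.4,0.8,0],[0.4,1.2,0],[0.4,1.6,0],[0.4,2,0]],"turn":[0,0,0,0,0]}'
python3 -c "
from h import *
crop('top','k',100,170,440,345,2.35)"
```

```text
clock: 38.02
tcp_pos: [0.5876, 0.3066, 0.0432]
orientation: [0.001, 0.035, 0.999, 0.0]
wrist_force: [-0.6, 0.1, -1.0]
finger_gap: 0.0202
clock: 38.43
tcp_pos: [0.5869, 0.3066, 0.0424]
orientation: [0.0, 0.034, 0.999, 0.0]
wrist_force: [0.0, 1.0, 0.1]
finger_gap: 0.0365
clock: 38.85
tcp_pos: [0.5859, 0.3062, 0.1824]
orientation: [-0.001, 0.034, 0.999, -0.0]
wrist_force: [1.0, -0.0, 0.1]
finger_gap: 0.0357
clock: 39.27
tcp_pos: [0.4257, 0.3174, 0.1822]
orientation: [0.0, 0.035, 0.999, 0.0]
wrist_force: [-0.1, 1.4, -0.1]
finger_gap: 0.0359
clock: 39.68
tcp_pos: [0.4164, 0.3992, 0.1825]
orientation: [0.0, 0.034, 0.999, 0.0]
wrist_force: [0.8, -0.4, -0.7]
finger_gap: 0.0361
```

View pics/k.png

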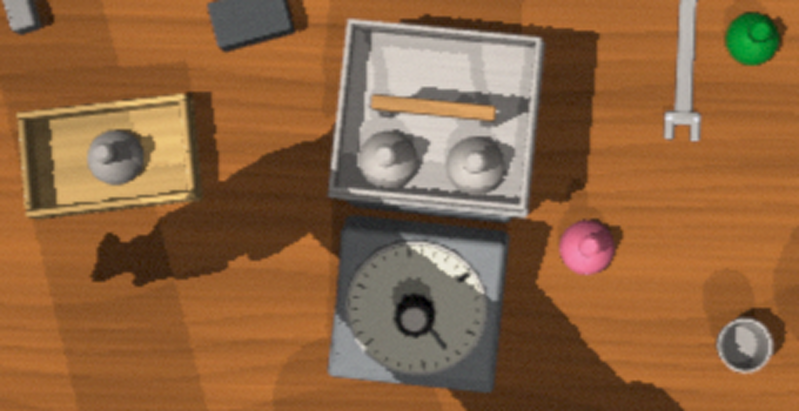

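All three weights stand where they belong: the crate weight at (115,157) and the tray weights at (389,158) and (475,164). The bystanders and look-alikes are unmoved. One numeric check before handing in.

```bash
python3 - <<'E'
import sys; sys.argv=["","{}"]
from m import quad,P
m=quad("tray rim",[(348,20),(542,38),(527,216),(331,195)],.128)
from dial import *
print("zero",onplane(463/2.35+99.7,276/2.35+169.7,C), "needle",onplane(441/2.35+99.7,343/2.35+169.7,C))
hand_in()
E
```

```text
plat [ 0.6267 -0.0338  0.095 ] yaw -0.068 sizes 0.178 0.198 0.177 0.197
tray [0.3968 0.2844 0.038 ] yaw 0.026 sizes 0.168 0.192 0.169 0.193
crate [0.5874 0.3079 0.038 ] yaw 0.141 sizes 0.107 0.175 0.104 0.178
handle [0.3942101  0.34250489 0.086     ] [0.39692545 0.22779444 0.086     ]
w [ 0.5962 -0.2621  0.055 ]
w [ 0.6077 -0.3455  0.055 ]
w [ 0.4104 -0.2575  0.055 ]
knob [ 0.4266 -0.016   0.108 ]
knob [ 0.4268 -0.0166  0.118 ]
knob [ 0.4267 -0.0162  0.112 ]
dial [ 0.43808959 -0.01777254  0.079     ] zero [ 0.38909965 -0.04976646  0.07      ] tip [ 0.48063359 -0.02103764  0.09      ]
tray rim [ 0.6232 -0.0353  0.128 ] yaw -0.074 sizes 0.173 0.191 0.176 0.191
C [ 0.4375 -0.0186  0.078 ]
zero (np.float64(0.854), np.float64(0.0569)) needle (np.float64(2.489), np.float64(0.0445))
the job is handed in; nothing more can be done
```

I set the empty tray on the scale, zeroed the dial, sorted the three paperweights by weight, and handed the job in at about 40 s on the robot's clock. There was no verdict to read back.

- **Tray:** it stands about 4 mm from the middle of the platform, and its measured angle is within 0.01 rad of the platform's.
- **Dial:** I turned the knob in three strokes and let go. The zero mark read 0.867 rad right after that and 0.854 rad at the end, inside the allowed 0.735–0.995.
- **Paperweights:** only three were present. Two weighed about 4.5 N on lifting, so they are filled and stand in the tray. The third weighed about 1 N, so it is hollow and stands in the crate.
- **Pointer:** it moved to about 2.49 rad, which means a batch of about 0.85 kg. That agrees with the wrist weights, though the pointer image reads slightly high.
- **Bench:** in the last picture the cup, spanner and steel block had not moved and all three weights stood upright. The brass ring was outside that crop, but the arm never went near it.

No check failed. One margin is thin: with this load the platform should sink about 5 mm, and the limit is 6 mm if that height is measured from a fixed point. I did not measure the sink directly.

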